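# Clip bus modules onto a mounting rail, tug-test each and plug it home

## Robot

A 6-joint arm with a two-finger parallel gripper is mounted at the origin on a cart in front of the work surface, level with it; the furniture and walls round the work are solid. World frame = base frame: x ahead of the robot, y to its left, z up, the work surface at z = 0. Lengths are in m, angles in rad, forces in N, time in s.
With the tool pointing down it reaches from about 0.25 to 0.775 m from the base axis. Payload 4 kg.
Tool frame: the origin (TCP) lies between the finger pads; the fingertips stand 25 mm ahead of it and the grasp point (between the pads) lies 6 mm ahead of it; z points along the fingers, y is the line along which they close (so a half turn about z gives the same grasp; the last joint's range is limited). The gripper opens to 94 mm and grips with 3 to 60 N. Pads are 16 mm wide; open, the fingers measure 119 mm over their backs; the gripper's body (75 mm by 177 mm) begins 78 mm behind the grasp point.
Start: joints at [1.086, 0.087, 1.371, -0, 1.684, -0.103], TCP at [0.205, 0.51, 0.231] pointing down, gripper open.
Joint ranges: [-3.1, 3.1], [-0.76, 2.03], [0.27, 2.55], [-1.08, 4.22], [0.17, 2.65], [-2.57, 2.57]. Speed limits (rad/s): [2.79, 2.79, 3.14, 3.14, 3.14, 3.14].

## Interface

Orientations are given as a rotation vector (axis times angle).
In Python, from rig import robot gives the robot as it stands.
- The arm moves only by the tool step_arm, never from a script. Its argument "plan" is a list of rows, each a list of 7 numbers: the shift along the tool's x, y, z scaled (see below), then the turn, a rotation vector about the tool's x, y, z scaled (see below), then the closure, from -1 (fully open) to 1 (shut). In form: [[tx, ty, tz, wx, wy, wz, gripper], ...]. A call has 1 to 8 rows; each row shifts and turns the commanded pose from where the row before left it, along the tool's axes as they then stand; what a row does not reach is not made up. The controller multiplies each number of a shift by 0.15 m and each number of a turn by 180 degrees. A row lasts 1/10 s, in which the tool goes at most 50 mm and 8.59 degrees, less where a joint would pass 70% of its speed; a pose out of reach is approached as far as the arm can. A call with a number of a shift or a turn outside -1 to 1 is refused whole. A call with a gripper value outside its range is refused whole. The fingers move at their own pace and stop on an object; "force" is the grip in N (left out, the last holds). Time passes only in rows, so rows that do not move let the fingers close. It gives the time, the measured TCP pose, the force, the opening and the grip force at its end, in the units of the state.
- robot.observe(): the state, without advancing time (a new reading comes with each control period).
- robot.grab_frame(name): name is "scene" or "top" or "wrist"; returns a dict with "pixels" (420x560x3 uint8, blue, green, red), "fx", "fy", "cx", "cy" (pixels), "R" (3x3) and "t" (3): a world point X has camera coordinates R X + t. Camera axes: x right, y down, z forward; pixel columns grow to the right and rows downward; lengths in m; the calibration is good to about 2 mm. A picture is of the moment at which its call begins. There is no depth.
- robot.sign_off(): hands the job in; it is judged then, once.
The state is a dict: "time": time; "q": joint angles; "joint_velocities": joint speeds; "joint_torque": joint torques, N m; "tool_pos": TCP position; "tool_rot": TCP orientation; "wrist_force": force on the tool from outside, world axes, zero at the start; "moment": the same for the moment, N m; "width": opening from 0.0 (shut) to 1.0 (fully open); "grip_force": force on a finger pad.
Only numpy, scipy, OpenCV 4.12 (cv2) and the standard library are available. Lean on these libraries where they do the work, as an engineer would, in place of code of your own. Each camera call takes 0.05 s, during which the arm holds its last target. There are 200 camera calls.

## Task

Extend the controller on the mounting rail with the loose modules, one at a time, widest first, each beside the one before: set the module on the free stretch of rail with its bus plug towards the controller, press it straight down until its jaws snap under the rail, and prove it with a firm upward tug. If it lifts, seat it again, push its foot's tab in if that was left parked open, and tug again; only when it holds, slide it along the rail without lifting until its plug is fully home and the housings touch. Leave the other things on the bench alone.

Things in the scene. Friction and masses are not known exactly. Their poses are not given: they have to be found in the camera images.
- panel: Steel mounting plate fixed to the bench, 130 mm (its x) by 430 mm (its y), 3 mm thick; origin at the centre of its underside, z up. A steel rail 35 mm wide lies along its y axis over the middle. A grey controller with a display (90 x 90 mm, 71 mm high) is already fixed on the rail at y = +100 to +190 mm. Grey end clamps (44 mm long, 41 mm high) close both rail ends.
- rail_free (a point): Point on the centre line of the rail's top, x = 0, y = -120 mm, z = 18 mm of the plate, in the free stretch, which runs from y = -190 to +100 mm. The rail is a top-hat profile: two flanges 2.5 mm thick that overhang 4 mm on either side, open underneath. A microscope boom crosses the bench some 150 mm behind the rail, 270 mm up.
- controller_socket (a point): Centre of the bus socket in the controller's bare flank, which faces the plate's -y: x = 0, y = +100 mm, z = 32 mm of the plate. The opening is 28 mm (x) by 12 mm (z), 10 mm deep.
- module_wide: The widest loose grey module (may be absent): 72 mm wide (its y), 90 mm long (its x), 66 mm high, 0.2 to 0.35 kg; origin at the centre of its underside, z up. A 36.4 mm wide, 13 mm deep channel along y in its underside straddles the rail. Seated, its origin is 5 mm above the plate's origin (18 - 13 mm) and its axes are parallel to the plate's, +y towards the controller.
- wide_nose (a point): Top centre of the 72 mm module's nose, z = 66 mm of the module. The nose is 45 mm long (x = -22.5 to +22.5 mm), as wide as the module and 26 mm high; it stands on the base block, whose shoulders are 40 mm high. Grip it across x from above.
- wide_foot: Black foot of the 72 mm module, joined to its jaws. Origin on the outer face of the upright tab (24 mm wide, z = 1 to 18 mm) at the module's -x end. It snaps between two places along x: origin at x = -57 mm of the module: closed; at x = -69 mm: parked open, tab standing out, module sits loose on the rail and lifts off. About 11 N on the tab towards +x closes it with a snap. Any foot may start parked.
- wide_jaw: Second jaw of the 72 mm module, inside its underside: it catches under the rail's +x flange while the foot's own jaw catches under the -x flange. It moves with the foot: origin at x = +18 mm of the module: closed; +30 mm: parked open. Nothing to handle here.
- wide_plug (a point): Centre of the 72 mm module's +y flank: x = 0, y = +36 mm, z = 27 mm of the module. From here a bus plug, 23 mm (x) by 8 mm (z), sticks out 8 mm. The plug goes into the socket of the unit before it as the module is slid along the rail; fully in, the flanks touch.
- wide_socket (a point): Centre of the socket opening in the 72 mm module's -y flank: x = 0, y = -36 mm, z = 27 mm of the module. Foot closed, the module first stops about 9 mm above its seat on the rail; about 5 to 15 N straight down snaps the jaws under the flanges. Latched, it lifts only 0.7 mm and slides along with a few N.
- module_mid: The middle loose grey module (may be absent): 54 mm wide (its y), 90 mm long (its x), 66 mm high, 0.2 to 0.35 kg; origin at the centre of its underside, z up. A 36.4 mm wide, 13 mm deep channel along y in its underside straddles the rail. Seated, its origin is 5 mm above the plate's origin (18 - 13 mm) and its axes are parallel to the plate's, +y towards the controller.
- mid_nose (a point): Top centre of the 54 mm module's nose, z = 66 mm of the module. The nose is 45 mm long (x = -22.5 to +22.5 mm), as wide as the module and 26 mm high; it stands on the base block, whose shoulders are 40 mm high. Grip it across x from above.
- mid_foot: Black foot of the 54 mm module, joined to its jaws. Origin on the outer face of the upright tab (24 mm wide, z = 1 to 18 mm) at the module's -x end. It snaps between two places along x: origin at x = -57 mm of the module: closed; at x = -69 mm: parked open, tab standing out, module sits loose on the rail and lifts off. About 11 N on the tab towards +x closes it with a snap. Any foot may start parked.
- mid_jaw: Second jaw of the 54 mm module, inside its underside: it catches under the rail's +x flange while the foot's own jaw catches under the -x flange. It moves with the foot: origin at x = +18 mm of the module: closed; +30 mm: parked open. Nothing to handle here.
- mid_plug (a point): Centre of the 54 mm module's +y flank: x = 0, y = +27 mm, z = 27 mm of the module. From here a bus plug, 23 mm (x) by 8 mm (z), sticks out 8 mm. The plug goes into the socket of the unit before it as the module is slid along the rail; fully in, the flanks touch.
- mid_socket (a point): Centre of the socket opening in the 54 mm module's -y flank: x = 0, y = -27 mm, z = 27 mm of the module. Foot closed, the module first stops about 9 mm above its seat on the rail; about 5 to 15 N straight down snaps the jaws under the flanges. Latched, it lifts only 0.7 mm and slides along with a few N.
- module_narrow: The narrowest loose grey module (may be absent): 36 mm wide (its y), 90 mm long (its x), 66 mm high, 0.2 to 0.35 kg; origin at the centre of its underside, z up. A 36.4 mm wide, 13 mm deep channel along y in its underside straddles the rail. Seated, its origin is 5 mm above the plate's origin (18 - 13 mm) and its axes are parallel to the plate's, +y towards the controller.
- narrow_nose (a point): Top centre of the 36 mm module's nose, z = 66 mm of the module. The nose is 45 mm long (x = -22.5 to +22.5 mm), as wide as the module and 26 mm high; it stands on the base block, whose shoulders are 40 mm high. Grip it across x from above.
- narrow_foot: Black foot of the 36 mm module, joined to its jaws. Origin on the outer face of the upright tab (24 mm wide, z = 1 to 18 mm) at the module's -x end. It snaps between two places along x: origin at x = -57 mm of the module: closed; at x = -69 mm: parked open, tab standing out, module sits loose on the rail and lifts off. About 11 N on the tab towards +x closes it with a snap. Any foot may start parked.
- narrow_jaw: Second jaw of the 36 mm module, inside its underside: it catches under the rail's +x flange while the foot's own jaw catches under the -x flange. It moves with the foot: origin at x = +18 mm of the module: closed; +30 mm: parked open. Nothing to handle here.
- narrow_plug (a point): Centre of the 36 mm module's +y flank: x = 0, y = +18 mm, z = 27 mm of the module. From here a bus plug, 23 mm (x) by 8 mm (z), sticks out 8 mm. The plug goes into the socket of the unit before it as the module is slid along the rail; fully in, the flanks touch.
- narrow_socket (a point): Centre of the socket opening in the 36 mm module's -y flank: x = 0, y = -18 mm, z = 27 mm of the module. Foot closed, the module first stops about 9 mm above its seat on the rail; about 5 to 15 N straight down snaps the jaws under the flanges. Latched, it lifts only 0.7 mm and slides along with a few N.
- driver_red: Bystander, leave alone: red-handled screwdriver, 188 mm, lying or standing on the bench; origin at the centre of its underside.
- tape_green: Bystander, leave alone: roll of green tape, 62 mm across, 18 mm high, lying or standing on the bench; origin at the centre of its underside.
- steel_cup: Bystander, leave alone: steel beaker, 58 mm across, 63 mm high, lying or standing on the bench; origin at the centre of its underside.

How it is judged:
On the way, in this order (a step that is already met when the one before it is completed fails the run):
1. The 72 mm module, latched on the rail but not yet plugged in, is tugged upwards (its foot's or its far jaw's catch pulls on the rail with more than 2.5 N) (z of module_wide in the frame of panel between 0.003 and 0.0072 m and x of module_wide in the frame of panel between -0.003 and 0.003 m and x of wide_foot in the frame of module_wide above -0.059 m and contact force between any of wide_foot, wide_jaw and panel above 2.5 N and not (distance between wide_plug and controller_socket below 0.003 m)), for 0.1 s.
2. The 72 mm module is slid along the rail until it is plugged into the controller or the module before it (z of module_wide in the frame of panel between 0.003 and 0.0072 m and x of module_wide in the frame of panel between -0.003 and 0.003 m and x of wide_foot in the frame of module_wide above -0.059 m and distance between wide_plug and controller_socket below 0.003 m), for 0.2 s.
3. The 54 mm module, latched on the rail but not yet plugged in, is tugged upwards (its foot's or its far jaw's catch pulls on the rail with more than 2.5 N) (z of module_mid in the frame of panel between 0.003 and 0.0072 m and x of module_mid in the frame of panel between -0.003 and 0.003 m and x of mid_foot in the frame of module_mid above -0.059 m and contact force between any of mid_foot, mid_jaw and panel above 2.5 N and not (distance between mid_plug and controller_socket below 0.003 m or distance between mid_plug and wide_socket below 0.003 m)), for 0.1 s.
4. The 54 mm module is slid along the rail until it is plugged into the controller or the module before it (z of module_mid in the frame of panel between 0.003 and 0.0072 m and x of module_mid in the frame of panel between -0.003 and 0.003 m and x of mid_foot in the frame of module_mid above -0.059 m and (distance between mid_plug and controller_socket below 0.003 m or distance between mid_plug and wide_socket below 0.003 m)), for 0.2 s.
5. The 36 mm module, latched on the rail but not yet plugged in, is tugged upwards (its foot's or its far jaw's catch pulls on the rail with more than 2.5 N) (z of module_narrow in the frame of panel between 0.003 and 0.0072 m and x of module_narrow in the frame of panel between -0.003 and 0.003 m and x of narrow_foot in the frame of module_narrow above -0.059 m and contact force between any of narrow_foot, narrow_jaw and panel above 2.5 N and not (distance between narrow_plug and controller_socket below 0.003 m or distance between narrow_plug and wide_socket below 0.003 m or distance between narrow_plug and mid_socket below 0.003 m)), for 0.1 s.
6. The 36 mm module is slid along the rail until it is plugged into the controller or the module before it (z of module_narrow in the frame of panel between 0.003 and 0.0072 m and x of module_narrow in the frame of panel between -0.003 and 0.003 m and x of narrow_foot in the frame of module_narrow above -0.059 m and (distance between narrow_plug and controller_socket below 0.003 m or distance between narrow_plug and wide_socket below 0.003 m or distance between narrow_plug and mid_socket below 0.003 m)), for 0.2 s.
At the end, for the whole second after the job is handed in: Every module present is latched on the rail (within 2 mm of its seated height, foot closed) with its plug flank within 3 mm of the socket of the controller or of the wider module before it, at rest (all of step 2 and all of step 4 and all of step 6 and linear speed of each of module_wide, module_mid, module_narrow below 0.02 m/s); the robot touches nothing.
It fails at once if the driver red is disturbed (moved more than 5 cm) (distance of driver_red from where it was at the start of the episode above 0.05 m).
It fails at once if the tape green is disturbed (moved more than 5 cm) (distance of tape_green from where it was at the start of the episode above 0.05 m).
It fails at once if the steel cup is disturbed (moved more than 5 cm) (distance of steel_cup from where it was at the start of the episode above 0.05 m).
Of module_wide, module_mid, module_narrow only 2 to 3 are there at a start; the rules pass over those that are not, and their reading is None.
At some moment in a run one of module_wide, module_mid, module_narrow may be knocked a few centimetres aside while the robot is not near it.
It also fails if it takes over 210 s, if anything falls off the work surface, if the arm or the gripper's body presses on something with over 40 N, if the wrist force passes 120 N, or if a joint passes its speed limit or range.

## Working session

There is one attempt and no reset: what is moved stays moved. The work goes in short steps, Python scripts to look and compute and a tool call to move; the robot and the scene stay as the last step left them, time stands still between calls to the robot, and variables do not carry over. Pictures are saved under pics/ and viewed, at most 14 in all, crops included, and the job is handed in when it is done.

Besides the shell and the picture viewer there is one more tool, called after ">>>" as name(argument=value, ...) on one line, values as JSON. step_arm: Moves the arm, as the interface text tells. Shifts and turns lie within -1 to 1; 1 stands for 0.15 m of shift or 180 degrees of turn. Its arguments: {"type":"object","properties":{"plan":{"type":"array","items":{"type":"array","items":{"type":"number","minimum":-1,"maximum":1}}},"force":{"type":"number"}},"required":["plan"]}

```bash
mkdir -p pics; cat > h.py <<'E'
import numpy as np, cv2, pickle
from rig import robot
from scipy.spatial.transform import Rotation as Ro
def snap(n,f):
    g=robot.grab_frame(n); cv2.imwrite('pics/'+f+'.png',g['pixels']); pickle.dump(g,open('pics/'+f+'.pkl','wb')); return g
def load(f): return pickle.load(open('pics/'+f+'.pkl','rb'))
def px2w(g,u,v,z):
    R=np.array(g['R']);t=np.array(g['t']);c=-R.T@t
    d=R.T@np.array([(u-g['cx'])/g['fx'],(v-g['cy'])/g['fy'],1]); return c+d*(z-c[2])/d[2]
def w2px(g,X):
    p=np.array(g['R'])@np.array(X)+np.array(g['t']); return np.array([g['fx']*p[0]/p[2]+g['cx'],g['fy']*p[1]/p[2]+g['cy']])
def st():
    s=robot.observe(); print({k:np.round(s[k],4).tolist() for k in ('time','q','tool_pos','tool_rot','wrist_force','width','grip_force')}); print(Ro.from_rotvec(s['tool_rot']).as_matrix().round(3).tolist()); return s
E
python3 - <<'E'
from h import *
for n in('scene','top'):
    g=snap(n,n+'0'); print(n,g['fx'],np.round(g['R'],3).tolist(),np.round(-np.array(g['R']).T@g['t'],3))
a=load('top0')['pixels'];cv2.imwrite('pics/topbig.png',cv2.resize(a,(800,600),interpolation=cv2.INTER_CUBIC))
st()
E
```

```text
scene 422.8843683362079 [[0.841, -0.541, 0.001], [-0.416, -0.648, -0.638], [0.346, 0.536, -0.77]] [ 0.081 -0.587  0.984]
top 428.3683237515434 [[-0.021, -1.0, -0.01], [-0.988, 0.022, -0.156], [0.156, 0.006, -0.988]] [0.321 0.012 1.27 ]
{'time': 0.1, 'q': [1.0859, 0.0879, 1.3721, -0.0, 1.6836, -0.1031], 'tool_pos': [0.2047, 0.51, 0.2294], 'tool_rot': [-0.596, -3.084, 0.003], 'wrist_force': [0.6623, 0.0152, -0.1051], 'width': 0.9992, 'grip_force': 0.0}
[[-0.928, 0.373, -0.001], [0.373, 0.928, -0.002], [0.0, -0.002, -1.0]]
```

View pics/topbig.png

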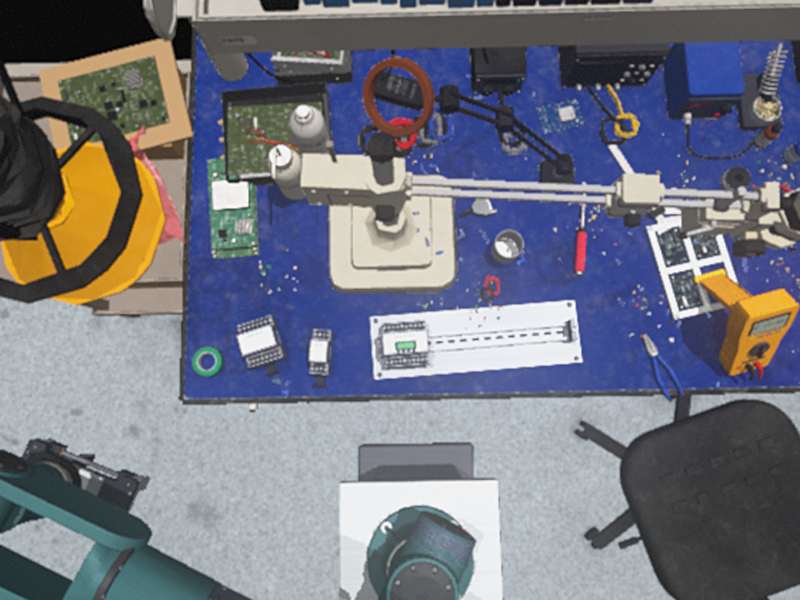

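View pics/scene0.png

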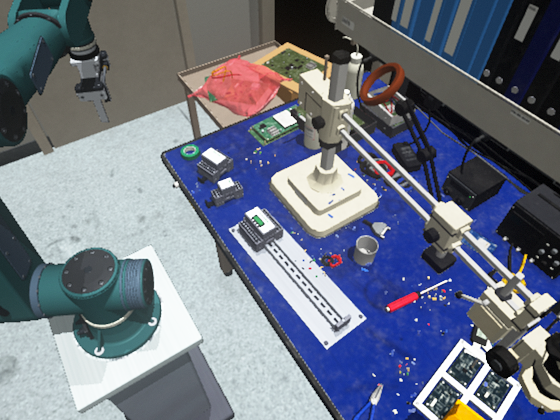

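```bash
python3 - <<'E'
from h import *
a=load('top0')['pixels']
c=a[205:285,125:255]; cv2.imwrite('pics/c1.png',cv2.resize(c,None,fx=6,fy=6,interpolation=cv2.INTER_CUBIC))
c=a[200:280,250:415]; cv2.imwrite('pics/c2.png',cv2.resize(c,None,fx=4.8,fy=4.8,interpolation=cv2.INTER_CUBIC))
E
```

```text
(no output)
```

View pics/c1.png

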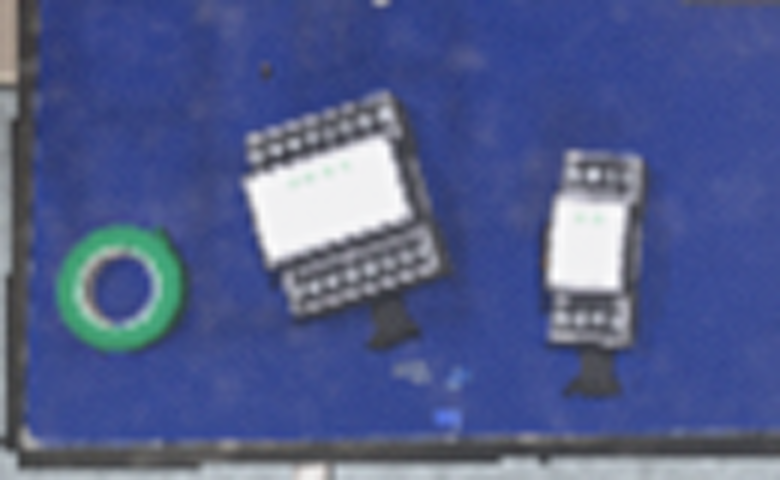

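View pics/c2.png

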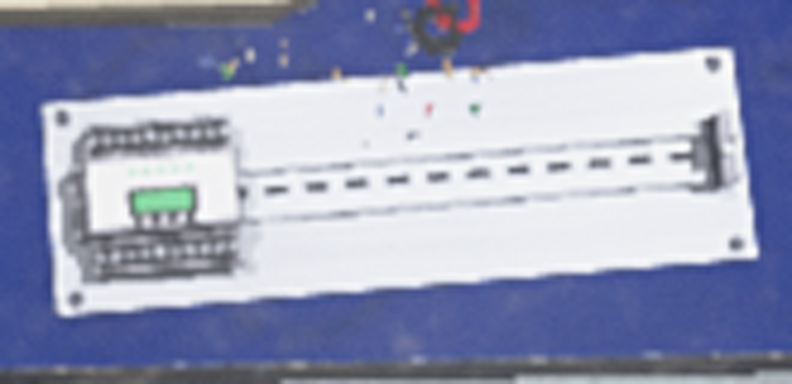

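```bash
python3 - <<'E'
from h import *
g=load('top0')
W=lambda p,o,s,z: np.array([px2w(g,o[0]+(u+.5)/s-.5,o[1]+(v+.5)/s-.5,z)[:2] for u,v in p])
P=W([(42,104),(732,48),(758,258),(60,316)],(250,200),4.8,.003)
print('panel',P.round(4).tolist(),P.mean(0),[np.linalg.norm(P[i]-P[(i+1)%4]) for i in range(4)])
d=(P[0]+P[3]-P[1]-P[2]);print('yaw',np.degrees(np.arctan2(-d[0],d[1])))
for n,q,t in(('wide',[(245,178),(390,138),(413,215),(268,268)],(393,345)),('nar',[(552,197),(632,197),(628,292),(547,292)],(594,397))):
    M=W(q,(125,205),6,.066);c=M.mean(0);d=M[0]+M[3]-M[1]-M[2];e=M[0]+M[1]-M[2]-M[3]
    T=W([t],(125,205),6,.005)[0]
    print(n,M.round(4).tolist(),c,[np.linalg.norm(M[i]-M[(i+1)%4]).round(4) for i in range(4)],np.degrees(np.arctan2(-d[0],d[1])),np.degrees(np.arctan2(e[1],e[0])),'tab',np.linalg.norm(T-c))
E
```

```text
panel [[0.4851, 0.0945], [0.5107, -0.3352], [0.3804, -0.3427], [0.3543, 0.085]] [ 0.43261294 -0.12460337] [np.float64(0.430413803538366), np.float64(0.1304886380742626), np.float64(0.42854400201010523), np.float64(0.13118304615381945)]
yaw 3.447594338556733
wide [[0.4458, 0.3535], [0.4633, 0.2854], [0.4266, 0.2741], [0.4033, 0.3418]] [0.43475632 0.31369911] [np.float64(0.0704), np.float64(0.0383), np.float64(0.0717), np.float64(0.0441)] 16.711480984211573 16.211038821727847 tab 0.06847313595990684
nar [[0.4337, 0.2087], [0.4329, 0.1711], [0.3884, 0.173], [0.3893, 0.2109]] [0.41106438 0.19094731] [np.float64(0.0376), np.float64(0.0445), np.float64(0.0379), np.float64(0.0445)] -1.2438685727125578 -2.6698285679399305 tab 0.07020236275955105
```

```bash
cat >> h.py <<'E'
def go(x,y,z,ang):
    """total turn (units) about tool z, then shift (units) in tool frame after turn; ang=world angle (deg) of tool y"""
    s=robot.observe();R=Ro.from_rotvec(s['tool_rot']).as_matrix();p=np.array(s['tool_pos'])
    a=np.degrees(np.arctan2(R[1,1],R[0,1])); dw=(ang-a+90)%180-90
    yy=np.radians(a+dw); Y=np.array([np.cos(yy),np.sin(yy),0]);Z=np.array([0,0,-1.]);X=np.cross(Y,Z)
    d=np.array([x,y,z])-p
    tilt=Ro.from_matrix(R.T@np.column_stack([np.cross(R[:,1]*[1,1,0],Z),R[:,1]*[1,1,0],Z])).as_rotvec() if 0 else None
    print('t',round(s['time'],1),'pos',p.round(4),'yang',a.round(2),'zax',R[:,2].round(4),'turn',round(-dw/180,4),'rows',abs(dw/8.59).round(1),
      'shift-after-turn',np.round([X@d/.15,Y@d/.15,Z@d/.15],4),'shift-now',np.round(R.T@d/.15,4),'F',np.round(s['wrist_force'],1),'w',round(s['width'],3),'grip',np.round(s['grip_force'],1))
E
python3 -c "
from h import *
go(.435,.314,.2,16.5)"
```

```text
t 0.1 pos [0.2047 0.51   0.2294] yang 68.12 zax [-9.0e-04 -1.8e-03 -1.0e+00] turn 0.2868 rows 6.0 shift-after-turn [-1.6889  1.1009  0.1962] shift-now [-1.9116 -0.6402  0.1971] F [ 0.7  0.  -0.1] w 0.999 grip 0.0
```

>>> step_arm(plan=[[-0.273,-0.0915,0.028,0,0,0,-1],[-0.273,-0.0915,0.028,0,0,0,-1],[-0.273,-0.0915,0.028,0,0,0,-1],[-0.273,-0.0915,0.028,0,0,0,-1],[-0.273,-0.0915,0.028,0,0,0,-1],[-0.273,-0.0915,0.028,0,0,0,-1],[-0.273,-0.0915,0.028,0,0,0,-1]])

```text
time: 0.8
tool_pos: [0.436, 0.313, 0.2004]
tool_rot: [-0.596, -3.084, 0.001]
wrist_force: [0.2, -0.4, 0.9]
width: 1.001
grip_force: 0.0
```

>>> step_arm(plan=[[0,0,0,0,0,0.041,-1],[0,0,0,0,0,0.041,-1],[0,0,0,0,0,0.041,-1],[0,0,0,0,0,0.041,-1],[0,0,0,0,0,0.041,-1],[0,0,0,0,0,0.041,-1],[0,0,0,0,0,0.041,-1],[0,0,0,0,0,0,-1]])

```text
time: 1.6
tool_pos: [0.4349, 0.3143, 0.2005]
tool_rot: [-1.88, -2.516, 0.002]
wrist_force: [0.4, -0.6, 0.1]
width: 1.001
grip_force: 0.0
```

```bash
python3 -c "
from h import *
go(.435,.314,.2,16.5);g=snap('wrist','w1');print(-np.array(g['R']).T@g['t'],np.round(g['R'],3).tolist())
cv2.imwrite('pics/w1b.png',cv2.resize(g['pixels'],(800,600),interpolation=cv2.INTER_CUBIC))"
```

```text
t 1.6 pos [0.4349 0.3143 0.2005] yang 16.48 zax [-1.e-03 -5.e-04 -1.e+00] turn -0.0001 rows 0.0 shift-after-turn [-0.002   0.0001  0.0032] shift-now [-0.002   0.0001  0.0032] F [ 0.4 -0.6  0.1] w 1.001 grip 0.0
[0.41553667 0.37847704 0.3540721 ] [[0.959, 0.284, -0.001], [0.277, -0.933, 0.229], [0.064, -0.22, -0.973]]
```

View pics/w1b.png

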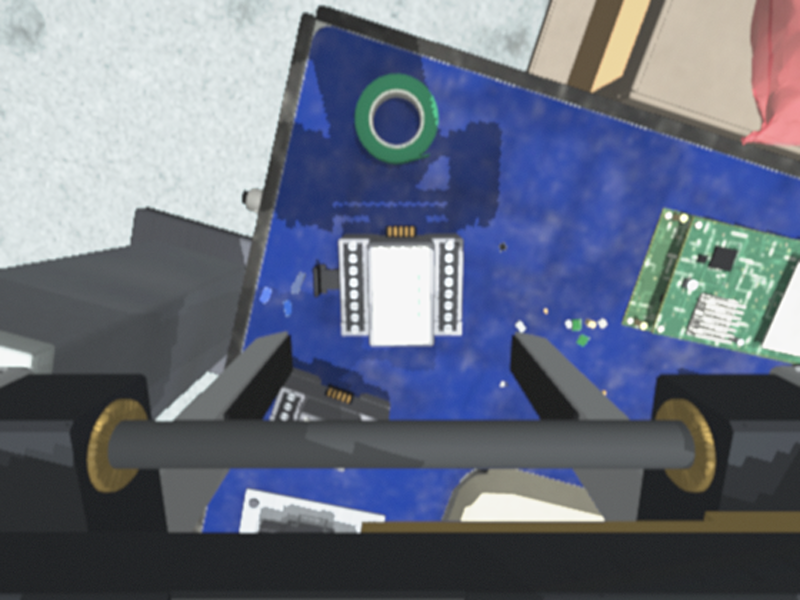

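```bash
cat >> h.py <<'E'
def mod(g,q,tab,s=800/560,z0=0):
    f=lambda u,v,z:px2w(g,(u+.5)/s-.5,(v+.5)/s-.5,z)[:2]
    M=np.array([f(u,v,z0+.066) for u,v in q]);c=M.mean(0);T=f(*tab,z0+.012)
    print(c.round(4),[np.linalg.norm(M[i]-M[(i+1)%4]).round(4) for i in range(4)],[np.degrees(np.arctan2(*(M[i]-M[(i+1)%4])[::-1])).round(1) for i in range(4)],'tab',np.linalg.norm(T-c).round(4),T.round(4)); return c
E
python3 -c "
from h import *
mod(load('w1'),[(371,246),(433,246),(434,346),(370,346)],(316,278))"
```

```text
[0.4349 0.3143] [np.float64(0.0406), np.float64(0.069), np.float64(0.0442), np.float64(0.069)] [np.float64(-163.5), np.float64(108.0), np.float64(16.5), np.float64(-75.0)] tab 0.068 [0.3689 0.2981]
```

>>> step_arm(plan=[[0,0,0.25,0,0,0,-1],[0,0,0.25,0,0,0,-1],[0,0,0.2,0,0,0,-1],[0,0,0.12,0,0,0,-1],[0,0,0.057,0,0,0,-1],[0,0,0,0,0,0,-1]])

```text
time: 2.25
tool_pos: [0.4343, 0.314, 0.0682]
tool_rot: [-1.878, -2.517, 0.004]
wrist_force: [-0.5, 0.0, 0.7]
width: 0.997
grip_force: 0.0
```

>>> step_arm(plan=[[0,0,0,0,0,0,0.3],[0,0,0,0,0,0,0.3],[0,0,0,0,0,0,0.3],[0,0,0,0,0,0,0.3],[0,0,0,0,0,0,0.3],[0,0,0,0,0,0,0.3],[0,0,0,0,0,0,0.3],[0,0,0,0,0,0,0.3]], force=40)

```text
time: 3.05
tool_pos: [0.435, 0.3144, 0.0696]
tool_rot: [-1.88, -2.517, 0.0]
wrist_force: [-0.9, -0.5, 0.8]
width: 0.471
grip_force: 40.0
```

```bash
python3 -c "
from h import *
go(.435,.314,.2,3.45)"
```

```text
t 3.0 pos [0.435  0.3144 0.0696] yang 16.47 zax [-3.e-04 -0.e+00 -1.e+00] turn 0.0723 rows 1.5 shift-after-turn [-2.800e-03 -3.000e-04 -8.691e-01] shift-now [-0.0027 -0.0012 -0.8691] F [-0.9 -0.5  0.8] w 0.471 grip 40.0
```

>>> step_arm(plan=[[0,0,-0.15,0,0,0,0.3],[0,0,-0.25,0,0,0,0.3],[0,0,-0.25,0,0,0,0.3],[0,0,-0.22,0,0,0,0.3],[0,0,0,0,0,0.036,0.3],[0,0,0,0,0,0.0363,0.3],[0,0,0,0,0,0,0.3]])

```text
time: 3.75
tool_pos: [0.4348, 0.3142, 0.1992]
tool_rot: [-2.153, -2.287, 0.002]
wrist_force: [-0.9, -0.3, -3.3]
width: 0.475
grip_force: 40.0
```

```bash
python3 -c "
from h import *
go(.4314,-.1046,.2,3.45)"
```

```text
t 3.8 pos [0.4348 0.3142 0.1992] yang 3.46 zax [-1.1e-03 -7.0e-04 -1.0e+00] turn 0.0001 rows 0.0 shift-after-turn [-2.7858 -0.1909 -0.0053] shift-now [-2.7858 -0.1916 -0.0033] F [-0.9 -0.3 -3.3] w 0.475 grip 40.0
```

>>> step_arm(plan=[[-0.15,-0.019,0,0,0,0,0.3],[-0.3,-0.019,0,0,0,0,0.3],[-0.3,-0.019,0,0,0,0,0.3],[-0.3,-0.019,0,0,0,0,0.3],[-0.3,-0.019,0,0,0,0,0.3],[-0.3,-0.019,0,0,0,0,0.3],[-0.3,-0.019,0,0,0,0,0.3],[-0.3,-0.019,0,0,0,0,0.3]])

```text
time: 4.55
tool_pos: [0.4319, -0.0254, 0.1992]
tool_rot: [-2.149, -2.29, 0.001]
wrist_force: [1.4, 0.2, -3.5]
width: 0.473
grip_force: 40.0
```

>>> step_arm(plan=[[-0.25,-0.019,0,0,0,0,0.3],[-0.19,-0.019,0,0,0,0,0.3],[-0.095,0,0,0,0,0,0.3],[0,0,0,0,0,0,0.3],[0,0,0,0,0,0,0.3]])

```text
time: 5.05
tool_pos: [0.4318, -0.1033, 0.1995]
tool_rot: [-2.151, -2.287, -0.001]
wrist_force: [-0.6, 0.1, -3.0]
width: 0.476
grip_force: 40.0
```

```bash
python3 -c "
from h import *
go(.4314,-.1046,.2,3.45);g=snap('wrist','w2');snap('top','t2');snap('scene','s2')
cv2.imwrite('pics/w2b.png',cv2.resize(g['pixels'],(800,600),interpolation=cv2.INTER_CUBIC))"
```

```text
t 5.0 pos [ 0.4318 -0.1033  0.1995] yang 3.51 zax [-8.0e-04  1.7e-03 -1.0e+00] turn 0.0003 rows 0.0 shift-after-turn [-0.0084 -0.0031 -0.0032] shift-now [-0.0084 -0.0031 -0.0032] F [-0.6  0.1 -3. ] w 0.476 grip 40.0
```

View pics/w2b.png

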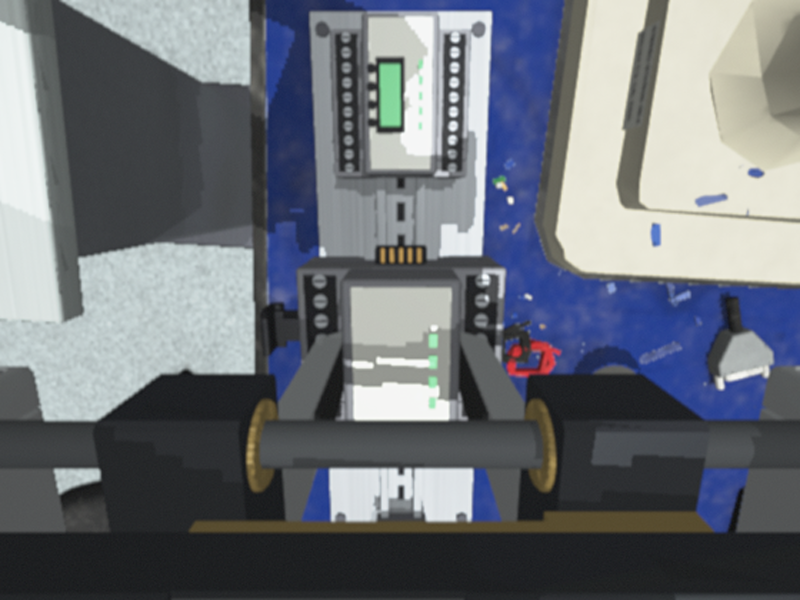

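```bash
python3 -c "
from h import *
g=load('w2');s=800/560
f=lambda u,v,z:px2w(g,(u+.5)/s-.5,(v+.5)/s-.5,z)
# use rail features
a=np.radians(3.45);ex=np.array([np.cos(a),np.sin(a)]);ey=np.array([-np.sin(a),np.cos(a)]);c=np.array([.4326,-.1246])
for n,u,v,z in(('corL',310,12,.003),('corR',493,12,.003),('sideL',320,250,.003),('sideR',486,250,.003),('slot1',401,183,.018),('slot2',401,212,.018),('railendslot',401,492,.018),('ctlL',335,176,.042),('ctlR',467,176,.042),('noseL',365,173,.071),('noseR',438,173,.071),('baseL',299,268,.17),('baseR',505,268,.17),('plug',401,254,.1575),('mnL',343,280,.1965),('mnR',462,280,.1965)):
  p=f(u,v,z)[:2];print(n,p.round(4),'plate',((p-c)@ex).round(4),((p-c)@ey).round(4))
for i in (0,): p=np.array(robot.observe()['tool_pos'])[:2];print('tcp',(p-c)@ex,(p-c)@ey)
b=g['pixels'][0:130,200:360];cv2.imwrite('pics/w2c.png',cv2.resize(b,None,fx=5,fy=4.6,interpolation=cv2.INTER_CUBIC))
"
```

```text
corL [0.3546 0.0861] plate -0.0652 0.215
corR [0.4842 0.094 ] plate 0.0647 0.2151
sideL [ 0.365  -0.0828] plate -0.065 0.0458
sideR [ 0.4971 -0.0746] plate 0.0674 0.046
slot1 [ 0.4263 -0.0276] plate -0.0004 0.0972
slot2 [ 0.4276 -0.0486] plate -0.0004 0.0762
railendslot [ 0.4424 -0.288 ] plate -0.0001 -0.1637
ctlL [ 0.3811 -0.0264] plate -0.0455 0.1011
ctlR [ 0.471  -0.0209] plate 0.0446 0.1012
noseL [ 0.4038 -0.0245] plate -0.0227 0.1017
noseR [ 0.4489 -0.0217] plate 0.0224 0.1017
baseL [ 0.3859 -0.069 ] plate -0.0433 0.0583
baseR [ 0.4725 -0.0637] plate 0.0435 0.0584
plug [ 0.4285 -0.0621] plate -0.0003 0.0626
mnL [ 0.4078 -0.0678] plate -0.0213 0.0582
mnR [ 0.4509 -0.0651] plate 0.0218 0.0583
tcp 0.0006832100709690182 0.021726869769873643
```

>>> step_arm(plan=[[0,-0.003,0.15,0,0,0,0.3],[0,0,0.2,0,0,0,0.3],[0,0,0.2,0,0,0,0.3],[0,0,0.1,0,0,0,0.3],[0,0,0.05,0,0,0,0.3],[0,0,0,0,0,0,0.3],[0,0,0,0,0,0,0.3]])

```text
time: 5.9
tool_pos: [0.4322, -0.1041, 0.0961]
tool_rot: [2.151, 2.287, 0.001]
wrist_force: [0.3, -0.3, -2.8]
width: 0.474
grip_force: 40.0
```

>>> step_arm(plan=[[0,0,0.02,0,0,0,0.3],[0,0,0.02,0,0,0,0.3],[0,0,0.02,0,0,0,0.3],[0,0,0,0,0,0,0.3]])

```text
time: 6.3
tool_pos: [0.4311, -0.1042, 0.0856]
tool_rot: [-2.153, -2.287, 0.0]
wrist_force: [-0.5, 0.8, -3.5]
width: 0.478
grip_force: 40.0
```

```bash
python3 -c "
from h import *
go(.4314,-.1046,.0746,3.45)"
```

```text
t 6.3 pos [ 0.4311 -0.1042  0.0856] yang 3.44 zax [-7.e-04  4.e-04 -1.e+00] turn -0.0 rows 0.0 shift-after-turn [-0.0027  0.0018  0.0735] shift-now [-0.0027  0.0018  0.0735] F [-0.5  0.8 -3.5] w 0.478 grip 40.0
```

>>> step_arm(plan=[[0,0,0.02,0,0,0,0.3],[0,0,0.02,0,0,0,0.3],[0,0,0.02,0,0,0,0.3],[0,0,0.01,0,0,0,0.3],[0,0,0,0,0,0,0.3]])

```text
time: 6.8
tool_pos: [0.4311, -0.1042, 0.0751]
tool_rot: [-2.153, -2.287, 0.0]
wrist_force: [0.1, -0.6, -3.6]
width: 0.477
grip_force: 40.0
```

>>> step_arm(plan=[[0,0,0.01,0,0,0,0.3],[0,0,0.01,0,0,0,0.3],[0,0,0,0,0,0,0.3]])

```text
time: 7.1
tool_pos: [0.4316, -0.1044, 0.0746]
tool_rot: [2.153, 2.287, 0.0]
wrist_force: [-4.3, 0.5, 7.1]
width: 0.476
grip_force: 40.0
```

>>> step_arm(plan=[[0,0,-0.015,0,0,0,-0.4],[0,0,0,0,0,0,-0.4],[0,0,0,0,0,0,-0.4],[0,0,0,0,0,0,-0.4],[0,0,-0.15,0,0,0,-0.4],[0,0,-0.25,0,0,0,1],[0,0,0,0,0,0,1]])

```text
time: 7.8
tool_pos: [0.4344, -0.1054, 0.1398]
tool_rot: [2.147, 2.281, 0.006]
wrist_force: [-0.4, -0.9, -0.4]
width: 0.567
grip_force: 0.0
```

```bash
python3 -c "
from h import *
go(.3453,-.1096,.033,3.45);snap('scene','s3')"
```

```text
t 7.8 pos [ 0.4344 -0.1054  0.1398] yang 3.45 zax [ 0.0094 -0.0035 -0.9999] turn 0.0 rows 0.0 shift-after-turn [ 0.0079 -0.5948  0.712 ] shift-now [ 0.0107 -0.6013  0.7065] F [-0.4 -0.9 -0.4] w 0.567 grip 0.0
```

>>> step_arm(plan=[[0,-0.15,0,0,0,0,1],[0,-0.25,0,0,0,0,1],[0,-0.18,0,0,0,0,1],[0,0,0,0,0,0,1],[0,0,0,0,0,0,1],[0,0,0,0,0,0,1]])

```text
time: 8.45
tool_pos: [0.3451, -0.1095, 0.1343]
tool_rot: [-2.153, -2.287, -0.0]
wrist_force: [0.2, 0.8, 0.5]
width: 0.02
grip_force: 0.0
```

```bash
python3 -c "
from h import *
go(.3453,-.1096,.033,3.45)"
```

```text
t 8.4 pos [ 0.3451 -0.1095  0.1343] yang 3.46 zax [-2.e-04  5.e-04 -1.e+00] turn 0.0001 rows 0.0 shift-after-turn [-0.0009  0.0013  0.6756] shift-now [-0.0012  0.0014  0.6756] F [0.2 0.8 0.5] w 0.02 grip 0.0
```

>>> step_arm(plan=[[0,0,0.15,0,0,0,1],[0,0,0.25,0,0,0,1],[0,0,0.17,0,0,0,1],[0,0,0.1,0,0,0,1],[0,0,0,0,0,0,1],[0,0,0,0,0,0,1]])

```text
time: 9.05
tool_pos: [0.3452, -0.1095, 0.0344]
tool_rot: [-2.152, -2.288, -0.0]
wrist_force: [-0.6, 0.7, 0.3]
width: 0.002
grip_force: 0.0
```

>>> step_arm(plan=[[0,0.02,0,0,0,0,1],[0,0.02,0,0,0,0,1],[0,0.01,0,0,0,0,1],[0,0,0,0,0,0,1]])

```text
time: 9.45
tool_pos: [0.351, -0.1092, 0.0342]
tool_rot: [-2.152, -2.286, 0.004]
wrist_force: [-4.9, -0.9, 1.3]
width: 0.004
grip_force: 2.4
```

>>> step_arm(plan=[[0,0.01,0,0,0,0,1],[0,0.01,0,0,0,0,1],[0,0,0,0,0,0,1]])

```text
time: 9.75
tool_pos: [0.3529, -0.1091, 0.0337]
tool_rot: [-2.151, -2.285, 0.007]
wrist_force: [-5.9, -2.2, 1.2]
width: 0.006
grip_force: 3.3
```

>>> step_arm(plan=[[0,0.015,0,0,0,0,1],[0,0.015,0,0,0,0,1],[0,0,0,0,0,0,1]])

```text
time: 10.05
tool_pos: [0.3602, -0.1086, 0.0345]
tool_rot: [2.153, 2.286, 0.002]
wrist_force: [-0.2, 0.9, 0.2]
width: 0.005
grip_force: 0.0
```

>>> step_arm(plan=[[0,0.015,0,0,0,0,1],[0,0.015,0,0,0,0,1],[0,0,0,0,0,0,1]])

```text
time: 10.35
tool_pos: [0.363, -0.1083, 0.034]
tool_rot: [-2.152, -2.286, 0.003]
wrist_force: [-4.8, -0.7, 0.8]
width: 0.007
grip_force: 2.4
```

>>> step_arm(plan=[[0,-0.05,0,0,0,0,1],[0,-0.05,0,0,0,0,1],[0,0,-0.15,0,0,0,0],[0,0,-0.3,0,0,0,-0.5],[0,0,-0.25,0,0,0,-0.5],[0,0,0,0,0,0,-0.5]])

```text
time: 10.95
tool_pos: [0.3524, -0.1109, 0.1455]
tool_rot: [2.145, 2.278, 0.008]
wrist_force: [1.1, -0.8, -0.1]
width: 0.313
grip_force: 0.0
```

```bash
python3 -c "
from h import *
go(.4316,-.1044,.0746,3.45);snap('top','t4')"
```

```text
t 10.9 pos [ 0.3524 -0.1109  0.1455] yang 3.44 zax [ 0.0128 -0.0055 -0.9999] turn -0.0 rows 0.0 shift-after-turn [0.0113 0.5293 0.4728] shift-now [0.0143 0.5234 0.4793] F [ 1.1 -0.8 -0.1] w 0.313 grip 0.0
```

>>> step_arm(plan=[[0,0.15,0,0,0,0,-0.5],[0,0.25,0,0,0,0,-0.5],[0,0.13,0,0,0,0,-0.5],[0,0,0,0,0,0,-0.5],[0,0,0,0,0,0,-0.5],[0,0,0,0,0,0,-0.5]])

```text
time: 11.6
tool_pos: [0.4271, -0.1043, 0.1384]
tool_rot: [-2.153, -2.286, 0.001]
wrist_force: [0.1, -0.3, 0.3]
width: 0.748
grip_force: 0.0
```

```bash
python3 -c "
from h import *
go(.4316,-.1044,.0746,3.45)
g=snap('wrist','w5');cv2.imwrite('pics/w5b.png',cv2.resize(g['pixels'],(800,600)))"
```

```text
t 11.6 pos [ 0.4271 -0.1043  0.1384] yang 3.43 zax [-1.7e-03  7.0e-04 -1.0e+00] turn -0.0001 rows 0.0 shift-after-turn [-0.0026  0.0302  0.4252] shift-now [-0.003   0.0309  0.4251] F [ 0.1 -0.3  0.3] w 0.748 grip 0.0
```

View pics/w5b.png

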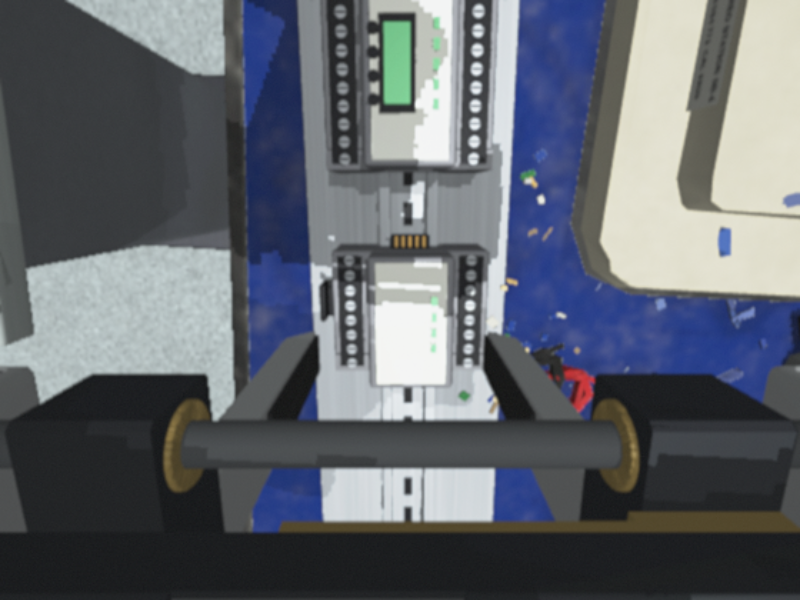

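>>> step_arm(plan=[[-0.002,0.03,0.1,0,0,0,-0.5],[0,0,0.18,0,0,0,-0.5],[0,0,0.12,0,0,0,-0.5],[0,0,0.025,0,0,0,-0.5],[0,0,0,0,0,0,-0.5],[0,0,0,0,0,0,-0.5]])

```text
time: 12.25
tool_pos: [0.4334, -0.1048, 0.0767]
tool_rot: [2.152, 2.286, 0.001]
wrist_force: [-0.1, -0.2, 0.5]
width: 0.75
grip_force: 0.0
```

>>> step_arm(plan=[[0,0,0,0,0,0,0.3],[0,0,0,0,0,0,0.3],[0,0,0,0,0,0,0.3],[0,0,0,0,0,0,0.3],[0,0,0,0,0,0,0.3],[0,0,0,0,0,0,0.3]], force=50)

```text
time: 12.85
tool_pos: [0.4322, -0.1046, 0.0759]
tool_rot: [-2.153, -2.287, 0.002]
wrist_force: [-4.6, -0.1, 6.6]
width: 0.473
grip_force: 50.0
```

>>> step_arm(plan=[[0,0,-0.007,0,0,0,0.3],[0,0,-0.007,0,0,0,0.3],[0,0,-0.007,0,0,0,0.3],[0,0,0,0,0,0,0.3]])

```text
time: 13.25
tool_pos: [0.4322, -0.1041, 0.0768]
tool_rot: [-2.152, -2.286, 0.001]
wrist_force: [1.3, -1.0, -12.2]
width: 0.471
grip_force: 50.0
```

>>> step_arm(plan=[[0,0,-0.007,0,0,0,0.3],[0,0,-0.004,0,0,0,0.3],[0,0,0,0,0,0,0.3],[0,0,0,0,0,0,0.3],[0,0,0,0,0,0,0.3]])

```text
time: 13.75
tool_pos: [0.4321, -0.104, 0.077]
tool_rot: [-2.152, -2.285, 0.001]
wrist_force: [5.2, -2.2, -23.7]
width: 0.469
grip_force: 50.0
```

>>> step_arm(plan=[[0,0,0.01,0,0,0,0.3],[0,0,0.011,0,0,0,0.3],[0,0,0,0,0,0,0.3],[0.03,0,0,0,0,0,0.3],[0.03,0,0,0,0,0,0.3],[0,0,0,0,0,0,0.3],[0,0,0,0,0,0,0.3]])

```text
time: 14.45
tool_pos: [0.4317, -0.0971, 0.0769]
tool_rot: [2.153, 2.286, -0.006]
wrist_force: [0.8, -6.3, -15.5]
width: 0.471
grip_force: 50.0
```

```bash
python3 -c "
from h import *
c=np.array([.4322,-.1243]);a=np.radians(3.45)
p=c+.064*np.array([-np.sin(a),np.cos(a)])
go(*p,.0755,3.45)"
```

```text
t 14.4 pos [ 0.4317 -0.0971  0.0769] yang 3.43 zax [-0.0013 -0.0041 -1.    ] turn -0.0001 rows 0.0 shift-after-turn [ 0.2456 -0.0077  0.009 ] shift-now [ 0.2456 -0.0077  0.008 ] F [  0.8  -6.3 -15.5] w 0.471 grip 50.0
```

>>> step_arm(plan=[[0.02,0,0.008,0,0,0,0.3],[0.04,0,0,0,0,0,0.3],[0.04,0,0,0,0,0,0.3],[0.04,0,0,0,0,0,0.3],[0.02,0,0,0,0,0,0.3],[0,0,0,0,0,0,0.3]])

```text
time: 15.05
tool_pos: [0.4302, -0.0726, 0.0767]
tool_rot: [2.152, 2.287, -0.005]
wrist_force: [-2.4, -4.2, -9.6]
width: 0.472
grip_force: 50.0
```

>>> step_arm(plan=[[0.02,0,0,0,0,0,0.3],[0.02,0,0,0,0,0,0.3],[0.02,0,0,0,0,0,0.3],[0.02,0,0,0,0,0,0.3],[0,0,0,0,0,0,0.3]])

```text
time: 15.55
tool_pos: [0.4295, -0.0608, 0.0767]
tool_rot: [2.152, 2.287, -0.005]
wrist_force: [-2.8, -4.4, -8.9]
width: 0.47
grip_force: 50.0
```

```bash
python3 -c "
from h import *
c=np.array([.4322,-.1243]);a=np.radians(3.45)
p=c+.064*np.array([-np.sin(a),np.cos(a)])
go(*p,.0755,3.45)"
```

```text
t 15.6 pos [ 0.4295 -0.0608  0.0767] yang 3.47 zax [-0.0013 -0.0035 -1.    ] turn 0.0001 rows 0.0 shift-after-turn [ 0.0028 -0.0077  0.0082] shift-now [ 0.0028 -0.0077  0.0082] F [-2.8 -4.4 -8.9] w 0.47 grip 50.0
```

>>> step_arm(plan=[[0.01,0,0.005,0,0,0,0.3],[0.01,0,0,0,0,0,0.3],[0,0,0,0,0,0,0.3]])

```text
time: 15.85
tool_pos: [0.4295, -0.0606, 0.0767]
tool_rot: [2.15, 2.283, -0.012]
wrist_force: [-2.8, -12.3, -7.2]
width: 0.477
grip_force: 50.0
```

>>> step_arm(plan=[[0.01,0,0,0,0,0,0.3],[0.01,0,0,0,0,0,0.3],[0,0,0,0,0,0,0.3]])

```text
time: 16.15
tool_pos: [0.4295, -0.0604, 0.0768]
tool_rot: [2.147, 2.279, -0.019]
wrist_force: [-3.3, -20.0, -8.8]
width: 0.475
grip_force: 50.0
```

>>> step_arm(plan=[[-0.02,0,0.003,0,0,0,0.3],[0,0,0,0,0,0,-1],[0,0,0,0,0,0,-1],[0,0,0,0,0,0,-1],[0,0,0,0,0,0,-1],[0,0,-0.2,0,0,0,-1],[0,0,-0.3,0,0,0,-1],[0,0,-0.3,0,0,0,-1]])

```text
time: 16.95
tool_pos: [0.4297, -0.056, 0.196]
tool_rot: [-2.152, -2.287, -0.0]
wrist_force: [0.8, -0.0, -0.3]
width: 0.994
grip_force: 0.0
```

>>> step_arm(plan=[[0,0,0,0,0,0,-1],[0,0,0,0,0,0,-1]])

```text
time: 17.15
tool_pos: [0.4311, -0.0565, 0.1966]
tool_rot: [2.15, 2.285, 0.004]
wrist_force: [0.1, 0.2, -1.3]
width: 1.0
grip_force: 0.0
```

```bash
python3 -c "
from h import *
go(.411,.191,.2,-2)
a=snap('wrist','w6')['pixels'][60:330,150:420];b=snap('top','t6')['pixels'][200:290,120:300];b=cv2.resize(b,(540,270),interpolation=cv2.INTER_CUBIC)
cv2.imwrite('pics/m6.png',np.hstack([a,b]))"
```

```text
t 17.1 pos [ 0.4311 -0.0565  0.1966] yang 3.49 zax [ 4.3e-03 -7.0e-04 -1.0e+00] turn 0.0305 rows 0.6 shift-after-turn [ 1.6441 -0.1914 -0.0226] shift-now [ 1.6549 -0.0333 -0.0243] F [ 0.1  0.2 -1.3] w 1.0 grip 0.0
```

View pics/m6.png

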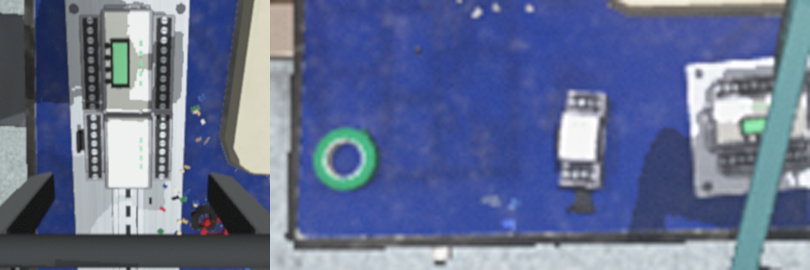

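>>> step_arm(plan=[[0.15,-0.003,-0.003,0,0,0.0305,-1],[0.3,-0.039,-0.004,0,0,0,-1],[0.3,-0.039,-0.004,0,0,0,-1],[0.3,-0.039,-0.004,0,0,0,-1],[0.3,-0.039,-0.004,0,0,0,-1],[0.2,-0.03,-0.004,0,0,0,-1],[0.095,0,0,0,0,0,-1],[0,0,0,0,0,0,-1]])

```text
time: 18.05
tool_pos: [0.407, 0.1924, 0.1961]
tool_rot: [-2.255, -2.184, 0.005]
wrist_force: [-0.3, -0.3, -0.0]
width: 0.998
grip_force: 0.0
```

>>> step_arm(plan=[[0,0,0,0,0,0,-1],[0,0,0,0,0,0,-1]])

```text
time: 18.25
tool_pos: [0.4081, 0.19, 0.1974]
tool_rot: [-2.262, -2.18, 0.003]
wrist_force: [0.8, -0.7, 0.3]
width: 1.003
grip_force: 0.0
```

```bash
python3 -c "
from h import *
go(.411,.191,.2,-2)
g=snap('wrist','w7');b=g['pixels'][120:270,180:380];cv2.imwrite('pics/w7b.png',cv2.resize(b,(800,600),interpolation=cv2.INTER_CUBIC))"
```

```text
t 18.2 pos [0.4081 0.19   0.1974] yang -2.11 zax [-1.5e-03 -9.0e-04 -1.0e+00] turn -0.0006 rows 0.0 shift-after-turn [ 0.0076  0.0193 -0.0175] shift-now [ 0.0076  0.0192 -0.0175] F [ 0.8 -0.7  0.3] w 1.003 grip 0.0
```

View pics/w7b.png

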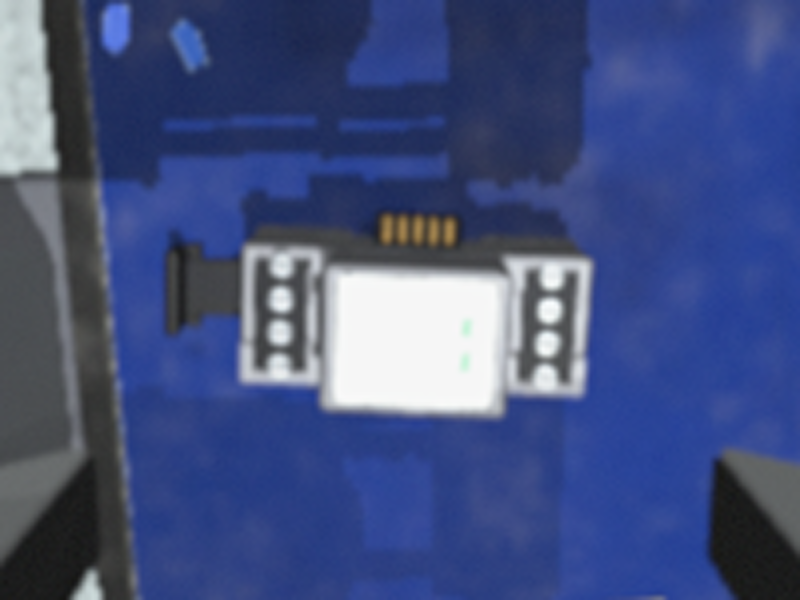

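```bash
python3 -c "
from h import *
g=load('w7');g['cx']-=180;g['cy']-=120
c=mod(g,[(325,262),(508,270),(503,416),(320,408)],(168,287),4)
go(*c,.0695,-4.7)"
```

```text
[0.4097 0.1937] [np.float64(0.0428), np.float64(0.0355), np.float64(0.044), np.float64(0.0354)] [np.float64(175.4), np.float64(87.1), np.float64(-4.7), np.float64(-94.9)] tab 0.0684 [0.3415 0.1993]
t 18.3 pos [0.4082 0.1899 0.1977] yang -2.13 zax [-1.e-03 -5.e-04 -1.e+00] turn 0.0143 rows 0.3 shift-after-turn [0.0255 0.0076 0.8545] shift-now [0.0256 0.0096 0.8544] F [0.  0.2 1. ] w 0.998 grip 0.0
```

>>> step_arm(plan=[[0.0255,0.0096,0.15,0,0,0.014,-1],[0,0,0.25,0,0,0,-1],[0,0,0.25,0,0,0,-1],[0,0,0.15,0,0,0,-1],[0,0,0.055,0,0,0,-1],[0,0,0,0,0,0,-1],[0,0,0,0,0,0,-1]])

```text
time: 19.0
tool_pos: [0.411, 0.1947, 0.0714]
tool_rot: [2.308, 2.13, 0.004]
wrist_force: [0.5, 0.2, 0.5]
width: 1.003
grip_force: 0.0
```

>>> step_arm(plan=[[0,0,0,0,0,0,0.3],[0,0,0,0,0,0,0.3],[0,0,0,0,0,0,0.3],[0,0,0,0,0,0,0.3],[0,0,0,0,0,0,0.3],[0,0,0,0,0,0,0.3],[0,0,0,0,0,0,0.3],[0,0,0,0,0,0,0.3]], force=40)

```text
time: 19.8
tool_pos: [0.4102, 0.1948, 0.0701]
tool_rot: [2.308, 2.131, 0.001]
wrist_force: [1.0, 0.7, -0.3]
width: 0.47
grip_force: 40.0
```

>>> step_arm(plan=[[0,0,-0.15,0,0,0,0.3],[0,0,-0.25,0,0,0,0.3],[0,0,-0.25,0,0,0,0.3],[0,0,-0.22,0,0,0,0.3],[0,0,0,0,0,-0.045,0.3],[0,0,0,0,0,0,0.3],[0,0,0,0,0,0,0.3]])

```text
time: 20.5
tool_pos: [0.409, 0.1945, 0.1989]
tool_rot: [-2.154, -2.285, 0.004]
wrist_force: [-0.1, 0.6, -3.2]
width: 0.478
grip_force: 40.0
```

```bash
python3 -c "
from h import *
c=np.array([.4322,-.1243]);a=np.radians(3.45)
p=c-.035*np.array([-np.sin(a),np.cos(a)]);print(p)
go(*p,.2,3.45)"
```

```text
[ 0.43430621 -0.15923657]
t 20.5 pos [0.409  0.1945 0.1989] yang 3.39 zax [-3.1e-03 -9.0e-04 -1.0e+00] turn -0.0004 rows 0.0 shift-after-turn [-2.3638  0.0265 -0.0072] shift-now [-2.3638  0.0292 -0.0055] F [-0.1  0.6 -3.2] w 0.478 grip 40.0
```

>>> step_arm(plan=[[-0.15,0.003,0,0,0,0,0.3],[-0.3,0.003,0,0,0,0,0.3],[-0.3,0.003,0,0,0,0,0.3],[-0.3,0.003,0,0,0,0,0.3],[-0.3,0.003,0,0,0,0,0.3],[-0.3,0.003,0,0,0,0,0.3],[-0.3,0.003,0,0,0,0,0.3],[-0.2,0.003,0,0,0,0,0.3]])

```text
time: 21.3
tool_pos: [0.4323, -0.1293, 0.1985]
tool_rot: [-2.155, -2.282, 0.003]
wrist_force: [0.5, -0.2, -2.0]
width: 0.476
grip_force: 40.0
```

>>> step_arm(plan=[[-0.15,0,0,0,0,0,0.3],[-0.064,0,0,0,0,0,0.3],[0,0,0,0,0,0,0.3],[0,0,0,0,0,0,0.3],[0,0,0,0,0,0,0.3]])

```text
time: 21.8
tool_pos: [0.4353, -0.1577, 0.2002]
tool_rot: [-2.15, -2.29, -0.001]
wrist_force: [-0.0, -0.2, -3.3]
width: 0.477
grip_force: 40.0
```

```bash
python3 -c "
from h import *
go(.4343,-.1592,.0965,3.45);g=snap('wrist','w8')
cv2.imwrite('pics/w8b.png',cv2.resize(g['pixels'],(800,600),interpolation=cv2.INTER_CUBIC))"
```

```text
t 21.8 pos [ 0.4353 -0.1577  0.2002] yang 3.61 zax [-4.e-04  9.e-04 -1.e+00] turn 0.0009 rows 0.0 shift-after-turn [-0.0097 -0.0073  0.6914] shift-now [-0.0104 -0.0071  0.6914] F [-0.  -0.2 -3.3] w 0.477 grip 40.0
```

View pics/w8b.png

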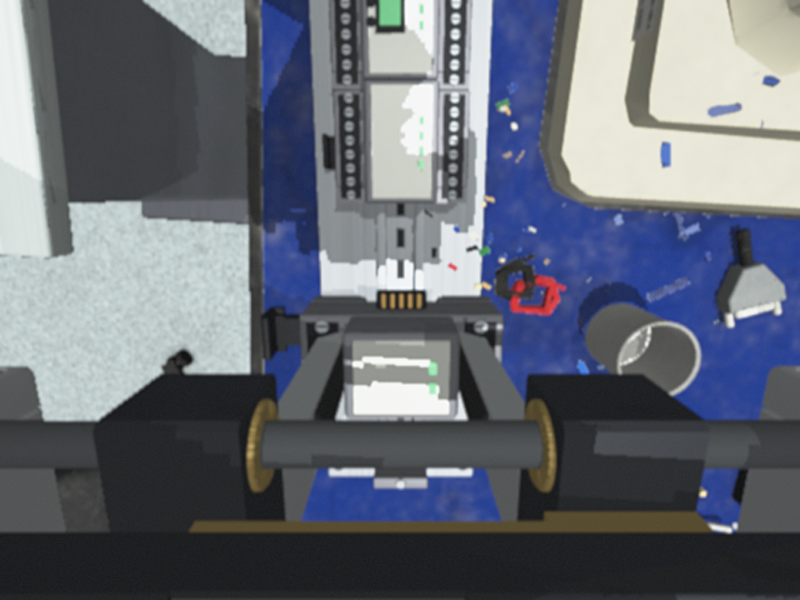

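```bash
python3 -c "
from h import *
g=load('w8');s=800/560
f=lambda u,v,z:px2w(g,(u+.5)/s-.5,(v+.5)/s-.5,z)
a=np.radians(3.45);ex=np.array([np.cos(a),np.sin(a)]);ey=np.array([-np.sin(a),np.cos(a)]);c=np.array([.4322,-.1243])
for n,u,v,z in(('slot1',401,212,.018),('slot2',401,268,.018),('ctlL',334,200,.045),('ctlR',466,200,.045),('noseL',366,200,.071),('noseR',437,200,.071),('baseL',299,318,.17),('baseR',503,318,.17),('plug',401,300,.1575),('mnL',345,330,.1965),('mnR',460,330,.1965)):
  p=f(u,v,z)[:2];print(n,'plate',((p-c)@ex).round(4),((p-c)@ey).round(4))
"
```

```text
slot1 plate 0.0002 0.0212
slot2 plate 0.0003 -0.0213
ctlL plate -0.0458 0.0301
ctlR plate 0.0447 0.0304
noseL plate -0.0218 0.0304
noseR plate 0.0228 0.0305
baseL plate -0.044 -0.0187
baseR plate 0.0446 -0.0184
plug plate 0.0003 -0.0135
mnL plate -0.0206 -0.0158
mnR plate 0.0224 -0.0157
```

>>> step_arm(plan=[[-0.005,-0.004,0.15,0,0,0.0005,0.3],[0,0,0.2,0,0,0,0.3],[0,0,0.2,0,0,0,0.3],[0,0,0.1,0,0,0,0.3],[0,0,0.04,0,0,0,0.3],[0,0,0,0,0,0,0.3],[0,0,0,0,0,0,0.3]])

```text
time: 22.55
tool_pos: [0.4357, -0.1598, 0.0983]
tool_rot: [2.151, 2.286, 0.001]
wrist_force: [-0.3, 0.4, -3.0]
width: 0.475
grip_force: 40.0
```

>>> step_arm(plan=[[0,0,0.02,0,0,0,0.3],[0,0,0.02,0,0,0,0.3],[0,0,0.02,0,0,0,0.3],[0,0,0.01,0,0,0,0.3],[0,0,0,0,0,0,0.3]])

```text
time: 23.05
tool_pos: [0.4346, -0.1597, 0.0861]
tool_rot: [-2.153, -2.287, 0.0]
wrist_force: [0.4, 0.1, -2.5]
width: 0.476
grip_force: 40.0
```

>>> step_arm(plan=[[0,0,0.02,0,0,0,0.3],[0,0,0.02,0,0,0,0.3],[0,0,0.02,0,0,0,0.3],[0,0,0.01,0,0,0,0.3],[0,0,0,0,0,0,0.3]])

```text
time: 23.55
tool_pos: [0.4346, -0.1596, 0.0755]
tool_rot: [-2.153, -2.287, 0.0]
wrist_force: [0.1, -0.0, -2.8]
width: 0.474
grip_force: 40.0
```

>>> step_arm(plan=[[0,0,0.01,0,0,0,0.3],[0,0,0.01,0,0,0,0.3],[0,0,0,0,0,0,0.3]])

```text
time: 23.85
tool_pos: [0.435, -0.1598, 0.075]
tool_rot: [2.153, 2.287, 0.0]
wrist_force: [-3.1, 1.8, 7.3]
width: 0.478
grip_force: 40.0
```

>>> step_arm(plan=[[0,0,-0.015,0,0,0,-0.4],[0,0,0,0,0,0,-0.4],[0,0,0,0,0,0,-0.4],[0,0,0,0,0,0,-0.4],[0,0,-0.15,0,0,0,-0.4],[0,0,-0.25,0,0,0,1],[0,0,0,0,0,0,1],[0,0,0,0,0,0,1]])

```text
time: 24.65
tool_pos: [0.4354, -0.1601, 0.136]
tool_rot: [2.152, 2.286, 0.001]
wrist_force: [-0.9, 0.2, 0.3]
width: 0.48
grip_force: 0.0
```

>>> step_arm(plan=[[0,-0.15,0,0,0,0,1],[0,-0.25,0,0,0,0,1],[0,-0.18,0,0,0,0,1],[0,0,0,0,0,0,1],[0,0,0,0,0,0,1],[0,0,0,0,0,0,1]])

```text
time: 25.25
tool_pos: [0.3486, -0.1649, 0.1347]
tool_rot: [-2.153, -2.287, -0.001]
wrist_force: [0.7, 0.0, 0.8]
width: 0.004
grip_force: 0.0
```

```bash
python3 -c "
from h import *
go(.3487,-.165,.034,3.45)"
```

```text
t 25.2 pos [ 0.3486 -0.1649  0.1347] yang 3.47 zax [-2.e-04  7.e-04 -1.e+00] turn 0.0001 rows 0.0 shift-after-turn [-0.0007  0.0007  0.6713] shift-now [-0.0012  0.0008  0.6713] F [0.7 0.  0.8] w 0.004 grip 0.0
```

>>> step_arm(plan=[[0,0,0.15,0,0,0,1],[0,0,0.25,0,0,0,1],[0,0,0.17,0,0,0,1],[0,0,0.1,0,0,0,1],[0,0,0,0,0,0,1],[0,0,0,0,0,0,1]])

```text
time: 25.85
tool_pos: [0.3487, -0.165, 0.0348]
tool_rot: [-2.152, -2.288, -0.0]
wrist_force: [0.1, -0.6, -0.0]
width: 0.003
grip_force: 0.0
```

>>> step_arm(plan=[[0,0.02,0,0,0,0,1],[0,0.02,0,0,0,0,1],[0,0.02,0,0,0,0,1],[0,0.01,0,0,0,0,1],[0,0,0,0,0,0,1]])

```text
time: 26.35
tool_pos: [0.3564, -0.1647, 0.0344]
tool_rot: [-2.151, -2.285, 0.007]
wrist_force: [-7.0, -1.7, 0.6]
width: 0.003
grip_force: 3.2
```

>>> step_arm(plan=[[0,0.015,0,0,0,0,1],[0,0.015,0,0,0,0,1],[0,0,0,0,0,0,1]])

```text
time: 26.65
tool_pos: [0.3634, -0.1642, 0.035]
tool_rot: [2.153, 2.287, 0.001]
wrist_force: [-1.0, 0.0, -0.0]
width: 0.004
grip_force: 0.0
```

>>> step_arm(plan=[[0,0.015,0,0,0,0,1],[0,0.015,0,0,0,0,1],[0,0,0,0,0,0,1]])

```text
time: 26.95
tool_pos: [0.3665, -0.1638, 0.0345]
tool_rot: [-2.152, -2.286, 0.003]
wrist_force: [-4.1, -0.2, 0.6]
width: 0.006
grip_force: 2.4
```

Snapped closed again. Back off, regrip and tug.

>>> step_arm(plan=[[0,-0.05,0,0,0,0,1],[0,-0.05,0,0,0,0,1],[0,0,-0.15,0,0,0,0],[0,0,-0.3,0,0,0,-0.5],[0,0,-0.25,0,0,0,-0.5],[0,0,0,0,0,0,-0.5],[0,0,0,0,0,0,-0.5]])

```text
time: 27.65
tool_pos: [0.353, -0.1651, 0.1407]
tool_rot: [2.151, 2.285, 0.002]
wrist_force: [-0.5, 0.5, -1.4]
width: 0.389
grip_force: 0.0
```

>>> step_arm(plan=[[0,0.15,0,0,0,0,-0.5],[0,0.25,0,0,0,0,-0.5],[0,0.15,0,0,0,0,-0.5],[0,0,0,0,0,0,-0.5],[0,0,0,0,0,0,-0.5],[0,0,0,0,0,0,-0.5]])

```text
time: 28.25
tool_pos: [0.4334, -0.1595, 0.1386]
tool_rot: [-2.152, -2.285, 0.001]
wrist_force: [-0.4, 0.2, 0.4]
width: 0.751
grip_force: 0.0
```

```bash
python3 -c "
from h import *
go(.435,-.1598,.076,3.45)"
```

```text
t 28.2 pos [ 0.4334 -0.1595  0.1386] yang 3.43 zax [-0.0023  0.0011 -1.    ] turn -0.0001 rows 0.0 shift-after-turn [-0.0028  0.0104  0.417 ] shift-now [-0.0033  0.0113  0.417 ] F [-0.4  0.2  0.4] w 0.751 grip 0.0
```

>>> step_arm(plan=[[-0.002,0.01,0.1,0,0,0,-0.5],[0,0,0.18,0,0,0,-0.5],[0,0,0.115,0,0,0,-0.5],[0,0,0.022,0,0,0,-0.5],[0,0,0,0,0,0,-0.5],[0,0,0,0,0,0,-0.5]])

```text
time: 28.85
tool_pos: [0.4367, -0.1604, 0.0783]
tool_rot: [2.153, 2.286, 0.001]
wrist_force: [0.2, -0.1, 0.2]
width: 0.75
grip_force: 0.0
```

>>> step_arm(plan=[[0,0,0,0,0,0,0.3],[0,0,0,0,0,0,0.3],[0,0,0,0,0,0,0.3],[0,0,0,0,0,0,0.3],[0,0,0,0,0,0,0.3],[0,0,0,0,0,0,0.3]], force=50)

```text
time: 29.45
tool_pos: [0.4357, -0.1602, 0.0776]
tool_rot: [-2.153, -2.287, 0.002]
wrist_force: [-5.1, -0.3, 6.3]
width: 0.478
grip_force: 50.0
```

>>> step_arm(plan=[[0,0,-0.007,0,0,0,0.3],[0,0,-0.007,0,0,0,0.3],[0,0,-0.007,0,0,0,0.3],[0,0,0,0,0,0,0.3]])

```text
time: 29.85
tool_pos: [0.4357, -0.1595, 0.0786]
tool_rot: [-2.152, -2.286, 0.001]
wrist_force: [0.8, -1.5, -9.5]
width: 0.472
grip_force: 50.0
```

>>> step_arm(plan=[[0,0,-0.007,0,0,0,0.3],[0,0,-0.004,0,0,0,0.3],[0,0,0,0,0,0,0.3],[0,0,0,0,0,0,0.3],[0,0,0,0,0,0,0.3]])

```text
time: 30.35
tool_pos: [0.4356, -0.1594, 0.0788]
tool_rot: [-2.152, -2.285, 0.001]
wrist_force: [5.0, -3.6, -22.3]
width: 0.476
grip_force: 50.0
```

>>> step_arm(plan=[[0,0,0.015,0,0,0,0.3],[0,0,0.014,0,0,0,0.3],[0.02,0,0,0,0,0,0.3],[0.03,0,0,0,0,0,0.3],[0.04,0,0,0,0,0,0.3],[0.04,0,0,0,0,0,0.3],[0.04,0,0,0,0,0,0.3],[0,0,0,0,0,0,0.3]])

```text
time: 31.15
tool_pos: [0.4342, -0.135, 0.0784]
tool_rot: [2.152, 2.287, -0.004]
wrist_force: [-3.9, -3.3, -5.0]
width: 0.473
grip_force: 50.0
```

```bash
python3 -c "
from h import *
c=np.array([.4322,-.1243]);a=np.radians(3.45)
p=c+.010*np.array([-np.sin(a),np.cos(a)])
go(*p,.0755,3.45)"
```

```text
t 31.1 pos [ 0.4342 -0.135   0.0784] yang 3.48 zax [-0.0011 -0.0023 -1.    ] turn 0.0002 rows 0.0 shift-after-turn [ 0.139  -0.0088  0.0195] shift-now [ 0.139  -0.0087  0.0192] F [-3.9 -3.3 -5. ] w 0.473 grip 50.0
```

>>> step_arm(plan=[[0.03,0,0,0,0,0,0.3],[0.03,0,0,0,0,0,0.3],[0.03,0,0,0,0,0,0.3],[0.02,0,0,0,0,0,0.3],[0.02,0,0,0,0,0,0.3],[0.01,0,0,0,0,0,0.3],[0,0,0,0,0,0,0.3]])

```text
time: 31.85
tool_pos: [0.4329, -0.1145, 0.0784]
tool_rot: [2.153, 2.287, -0.004]
wrist_force: [-4.5, -4.5, -5.4]
width: 0.475
grip_force: 50.0
```

>>> step_arm(plan=[[0.01,0,0,0,0,0,0.3],[0.01,0,0,0,0,0,0.3],[0,0,0,0,0,0,0.3]])

```text
time: 32.15
tool_pos: [0.4328, -0.1121, 0.0784]
tool_rot: [2.152, 2.286, -0.005]
wrist_force: [-3.5, -6.2, -5.7]
width: 0.474
grip_force: 50.0
```

>>> step_arm(plan=[[0.01,0,0,0,0,0,0.3],[0.01,0,0,0,0,0,0.3],[0,0,0,0,0,0,0.3]])

```text
time: 32.45
tool_pos: [0.4328, -0.1118, 0.0785]
tool_rot: [2.15, 2.283, -0.012]
wrist_force: [-3.2, -13.4, -8.1]
width: 0.47
grip_force: 50.0
```

>>> step_arm(plan=[[0.01,0,0,0,0,0,0.3],[0.01,0,0,0,0,0,0.3],[0,0,0,0,0,0,0.3],[-0.03,0,0.003,0,0,0,0.3],[0,0,0,0,0,0,-1],[0,0,0,0,0,0,-1],[0,0,0,0,0,0,-1],[0,0,0,0,0,0,-1]])

```text
time: 33.25
tool_pos: [0.4345, -0.1088, 0.0784]
tool_rot: [2.151, 2.286, 0.003]
wrist_force: [-0.4, -0.3, -0.4]
width: 0.783
grip_force: 0.0
```

>>> step_arm(plan=[[0,0,-0.2,0,0,0,-1],[0,0,-0.3,0,0,0,-1],[0,0,-0.3,0,0,0,-1],[0,0,0,0,0,0,-1],[0,0,0,0,0,0,-1]])

```text
time: 33.75
tool_pos: [0.4344, -0.109, 0.199]
tool_rot: [2.15, 2.285, 0.003]
wrist_force: [0.1, 0.2, -0.6]
width: 1.001
grip_force: 0.0
```

```bash
python3 -c "
from h import *
a=snap('wrist','w9')['pixels'][0:300,130:430];cv2.imwrite('pics/w9b.png',cv2.resize(a,(600,600),interpolation=cv2.INTER_CUBIC));st()"
```

```text
{'time': 33.8, 'q': [-0.3731, -0.1371, 1.6559, 0.0004, 1.6222, -0.4339], 'tool_pos': [0.4334, -0.1087, 0.1971], 'tool_rot': [2.1527, 2.2876, 0.0009], 'wrist_force': [-0.7408, 0.3446, -1.3721], 'width': 1.0037, 'grip_force': 0.0}
[[-0.061, 0.998, 0.001], [0.998, 0.061, 0.0], [0.0, 0.001, -1.0]]
```

View pics/w9b.png

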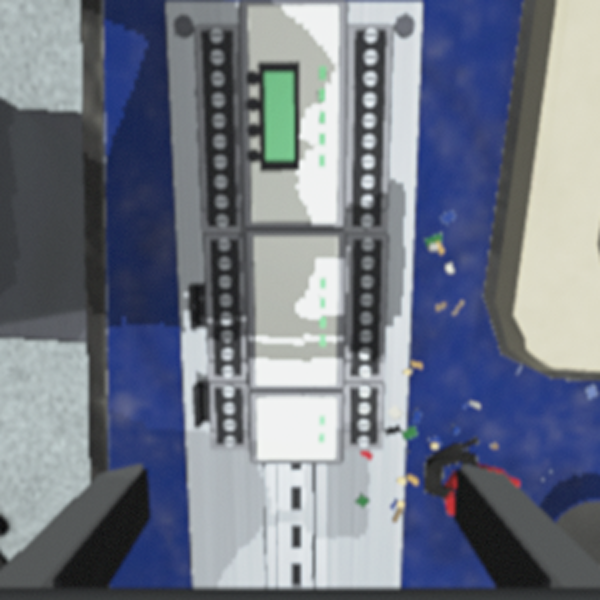

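Both modules sit flush against each other and the controller (seams at rows 230 and 388), and both tabs are in.

```bash
python3 -c "
from rig import robot
print(robot.sign_off())"
```

```text
the job is handed in; nothing more can be done
None
```

The job is handed in: the 72 mm and 36 mm modules (no 54 mm module was on the bench) are latched, held a tug of over 20 N, and are slid home flush against the controller and each other; both feet were parked open and had to be pushed in.

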